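# Dip the checking tube and show the gauge rod

### The job

Pull the sprung shutter of the checking stand fully open to its stop, take the gauge rod from its wooden rest, push it into the guide tube until its collar stops against the mouth, and draw it out again. Finish while holding the rod in the gripper: hold it still and level with its tip a few centimetres above the middle of the stack of white cards, touching nothing, so that it can be read. Leave the shutter open and do not disturb the tape roll, the eraser or the glue bottle.

Things in the scene. Friction and masses are not known exactly. Their poses are not given: they have to be found in the camera images.
- check_stand: grey cast stand with a steel guide tube lying level on it, fixed to the table; base 125 x 72 mm, 106 mm high (147 mm with the shutter's knob). Origin at table height directly below the tube's mouth; its x axis points level into the tube (the way the rod goes in), z up, y to the left as seen by one looking into the mouth. A shutter rail (124 mm long, from y = +33 to y = -91 mm, up to 49 mm above the table) crosses below the mouth.
- tube_mouth (a point): centre of the tube's mouth, on its front face, 75 mm above the table; axes as those of the stand. The mouth face has outer diameter 48 mm; the bore is straight, 22 mm in diameter and 105 mm deep.
- shutter (a joint): travel of the shutter in m: 0 = closed over the mouth, 0.055 = fully open at its stop. A 4 mm thick, 40 mm wide steel plate 3 mm before the mouth; it slides towards the stand's -y. The return spring is light and a friction brake holds the shutter wherever it is left; pulling takes 3 to 5 N.
- shutter_knob (a point): centre of the shutter's upright round black knob, 18 mm in diameter and 26 mm high, 134 mm above the table; moves with the shutter. Its stem is 8 mm thick and 19 mm of it shows below the knob; the shutter plate's upper edge is 32 mm below this point.
- rod_rest: wooden rod rest fixed to the table, 205 x 50 mm, with two notched posts, on which the gauge rod lies level, 60 mm above the table. Origin at table height, below the rod's collar face; x points along the rod to its tip. Posts (12 mm thick, 40 mm wide) at x = +45 mm (under the shaft) and x = -128 mm (under the end of the handle); their cheeks reach up to 66 mm (shaft post) and 62 mm (handle post) above the table.
- gauge_rod: loose gauge rod, 0.1 kg, of steel. Origin on its axis at the collar's front face, the face that stops against the mouth; x points along the rod to the tip. Shaft 10 mm in diameter from x = 0 to the tip at x = +85 mm; collar 40 mm in diameter from x = -8 mm to 0; neck 12 mm in diameter; square handle 18 x 18 mm from x = -31 mm to x = -136 mm.
- rod_tip (a point): end of the gauge rod's slightly bevelled tip, on its axis, 85 mm from the collar's front face.
- rod_grip (a point): point on the axis of the square handle, 75 mm behind the collar's front face: the place to grasp, across 18 mm, from above.
- card_stack: stack of plain white cards, 58 x 87 x 25 mm, fixed; origin at the centre of its underside on the table, its top 25 mm above.
- tape_roll: bystander: small roll of tape lying flat, 46 mm across, 12 mm high, origin at the centre of its underside.
- eraser: bystander: small eraser 19 x 43 x 13 mm, origin at the centre of its underside.
- glue_b: bystander: upright glue bottle with a pointed cap, 32 mm across, 85 mm high, origin at the centre of its underside.

How it is judged (in metres and radians):
On the way, in this order (a step that is already met when the one before it is completed fails the run):
1. the shutter is pulled open to its stop (value of joint shutter above 0.051 m), for 0.2 s.
2. the rod is in the tube with its collar stopped against the mouth (x of gauge_rod in the frame of tube_mouth above -0.003 m and distance between gauge_rod and tube_mouth below 0.01 m and angle between the x axis of gauge_rod and the x axis of check_stand, either way round below 0.12 rad and x of rod_tip in the frame of tube_mouth above 0.08 m), for 0.2 s.
At the end, for the whole second after the job is handed in: The gripper holds the gauge rod at rest, level within about 10 degrees, its tip within 25 mm sideways of the card stack's centre and 10 to 100 mm above the cards; the rod touches nothing but the fingers; the shutter is still open (within 7 mm of its stop) (horizontal distance between rod_tip and card_stack below 0.025 m and height (world z) of rod_tip between 0.035 and 0.125 m and angle between gauge_rod's own x axis and vertical between 1.4 and 1.74 rad and linear speed of gauge_rod below 0.02 m/s and angular speed of gauge_rod below 0.2 rad/s and contact force between gauge_rod and the fingers above 2 N and contact force between gauge_rod and card_stack below 0.1 N and contact force between gauge_rod and check_stand below 0.1 N and contact force between gauge_rod and rod_rest below 0.1 N and contact force between gauge_rod and glue_b below 0.1 N and value of joint shutter above 0.048 m); the arm keeps its last pose, push and grip.
It fails at once if tape roll, eraser or glue bottle disturbed (moved more than 25 mm, or the bottle tipped) (distance of any of tape_roll, eraser, glue_b from where it was at the start of the episode above 0.025 m or angle between glue_b's own z axis and vertical above 0.5 rad).
It also fails if it takes over 64 s, if anything falls off the work surface, if the arm or the gripper's body presses on something with over 40 N, if the wrist force passes 120 N, or if a joint passes its speed limit or range.

### The arm

A 7-joint arm with a two-finger parallel gripper is mounted at the origin on a cart in front of the work surface, level with it; the furniture and walls round the work are solid. World frame = base frame: x ahead of the robot, y to its left, z up, the work surface at z = 0. Lengths are in m, angles in degrees, forces in N, time in s.
With the tool pointing down it reaches from about 0.4 to 0.875 m from the base axis. Payload 6.5 kg.
Tool frame: the origin (TCP) lies on the centre line of the jaws, within the pads' length; the fingertips stand 22 mm ahead of it and the grasp point (between the pads) lies 3 mm ahead of it; x points along the fingers, y is the direction in which the jaws open and shut, and the axes are right-handed (so a half turn about x gives the same grasp; the last joint's range is limited). The gripper opens to 88 mm and grips with 3 to 60 N. Pads are 18 mm wide; open, the fingers measure 123 mm over their backs; the gripper's body (75 mm by 187 mm) begins 45 mm behind the grasp point.
Start: joints at [64.504, 30.733, -0.252, 88.115, 0.149, 61.152, -4.079], TCP at [0.24, -0.604, 0.261] pointing down, gripper open.
Joint ranges: [-154.64, 154.64], [-21.42, 123.67], [-72.66, 72.17], [13.99, 137.28], [-74.86, 254.86], [10.95, 109.41], [-158.01, 158.01]. Speed limits (degrees/s): [136.94, 136.94, 180, 180, 180, 180, 180].

### API

Orientations are given as [roll, pitch, yaw] about the fixed x, y, z axes, in that order (R = Rz(yaw) Ry(pitch) Rx(roll)).
In Python, from bench import robot gives the robot as it stands. The module is installed in compiled form; this text tells all that it offers.
- The arm moves only by the tool step_arm, never from a script. Its argument "deltas" is a list of rows, each an object of numbers: "tx", "ty", "tz": the shift along the world's x, y, z in mm; "spin": the turn about the world's z in degrees; "hand": the closure, from 0 (fully open) to 1 (shut). In form: [{"tx": .., "ty": .., "tz": .., "spin": .., "hand": ..}, ...]. A call has 1 to 8 rows; each row shifts and turns the commanded pose from where the row before left it; what a row does not reach is not made up. A row lasts 1/12 s, in which the tool goes at most 41.7 mm and 7.16 degrees, less where a joint would pass 70% of its speed; a pose out of reach is approached as far as the arm can. A call with a gripper value outside its range is refused whole. The fingers move at their own pace and stop on an object; "newtons" is the grip in N (left out, the last holds). Time passes only in rows, so rows that do not move let the fingers close. It gives the time, the measured TCP pose, the force and the opening at its end, in the units of the state.
- robot.read_state(): the state, without advancing time (a new reading comes with each control period).
- robot.read_camera(name): name is "scene" or "top" or "wrist"; returns (picture, depth): 400x640x3 uint8, red, green, blue; 400x640 float32, m along the optical axis (not along the pixel's ray), 0 where there is no reading.
- robot.camera_params(name): a dict with "fx", "fy", "cx", "cy" (pixels), "xyz" and "orientation" of the camera in the world. Camera axes: x right, y up, looking along -z (the intrinsics and any distortion apply to the point x, -y, -z); pixel columns grow to the right and rows downward; lengths in m; the calibration is good to about 2 mm. A picture is of the moment at which its call begins: read the wrist's pose just before it. camera_params takes no time and is no camera call; for the wrist camera it gives the pose at the moment of the call.
- robot.hand_in(): hands the job in, once; it reports no verdict.
The state is a dict: "time_s": time; "qpos": joint angles; "qvel": joint speeds; "effort": joint torques, N m; "position": TCP position; "eef_rot": TCP orientation; "wrist_force": force on the tool from outside, world axes, zero at the start; "ft_torque": the same for the moment, N m; "width": finger opening in m.
Only numpy, scipy, OpenCV 4.12 (cv2) and the standard library are available. Lean on these libraries where they do the work, as an engineer would, in place of code of your own. Each camera call takes 0.05 s, during which the arm holds its last target.

## Working session

There is one attempt and no reset: what is moved stays moved. The work goes in short steps, Python scripts to look and compute and a tool call to move; the robot and the scene stay as the last step left them, time stands still between calls to the robot, and variables do not carry over. Pictures are saved under pics/ and viewed, and the job is handed in when it is done.

Besides the shell and the picture viewer there is one more tool, called after ">>>" as a command line: name --argument value ..., lists and objects as JSON in quotes. step_arm: Moves the arm, as the interface text tells. Its arguments: {"type":"object","properties":{"deltas":{"type":"array","items":{"type":"object","properties":{"tx":{"type":"number"},"ty":{"type":"number"},"tz":{"type":"number"},"spin":{"type":"number"},"hand":{"type":"number"}}}},"newtons":{"type":"number"}},"required":["deltas"]}

```bash
mkdir -p pics; ls; python3 - <<'E'
from bench import robot
import cv2
print(robot.read_state())
for n in ["scene","top","wrist"]:
    print(n,robot.camera_params(n))
    p,d=robot.read_camera(n)
    cv2.imwrite(f"pics/{n}0.png",p[:,:,::-1])
    import numpy as np
    np.save(f"{n}0.npy",d)
E
```

```text
pics
{'time_s': 0.0, 'qpos': array([64.50225055, 30.77789013, -0.25168483, 88.16894576,  0.14911971,
       61.15064227, -4.08290752]), 'qvel': array([-5.89868265e-02,  9.86116762e-02, -9.74255299e-05, -8.37273949e-02,
       -1.22546132e-02, -5.49128455e-02,  1.09455484e-02]), 'effort': array([-2.39457440e-04, -5.70991623e+01,  9.90285762e-01, -2.51615721e+01,
       -5.63290610e-02,  1.78553013e-02,  1.72144291e-04]), 'position': array([ 0.24014078, -0.60341317,  0.25984695]), 'eef_rot': array([-84.91419885,  89.90283003, 116.78905188]), 'wrist_force': array([-1.15002133,  0.31300162, -0.61468701]), 'ft_torque': array([-0.01300398, -0.00962384, -0.08818984]), 'width': 0.08818942165897511}
scene {'fx': 382.6774736349705, 'fy': 382.6774736349705, 'cx': 321.0356644117249, 'cy': 201.07916771926392, 'xyz': array([-0.00354666, -0.38157927,  0.55235108]), 'orientation': array([ 59.05241226,  -0.16539997, -56.70210231])}
top {'fx': 506.4712269798219, 'fy': 506.4712269798219, 'cx': 322.3304577677667, 'cy': 198.0858462008107, 'xyz': array([0.48092335, 0.02930805, 1.05094243]), 'orientation': array([  7.23308534,  -1.0360793 , -90.2415277 ])}
wrist {'fx': 346.69123648814826, 'fy': 346.69123648814826, 'cx': 322.2331601731111, 'cy': 199.40298047718437, 'xyz': array([ 0.30475273, -0.57769642,  0.38419802]), 'orientation': array([-15.71738977,   0.09836065, -68.25053827])}
```

View pics/top0.png

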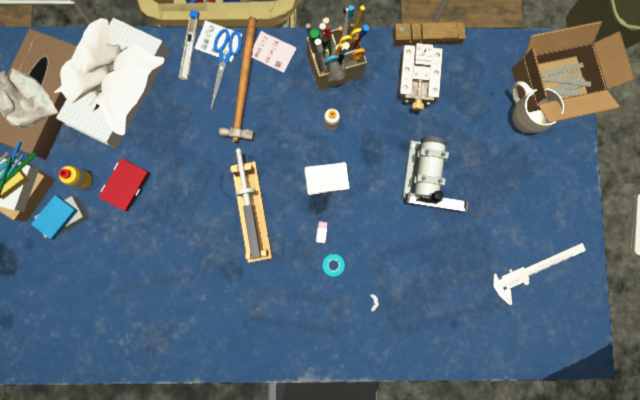

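View pics/scene0.png

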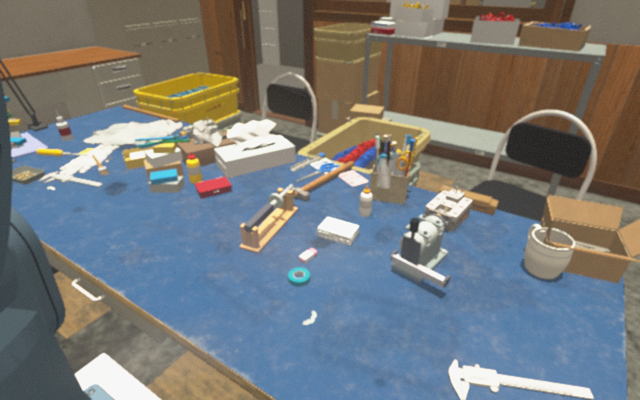

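View pics/wrist0.png

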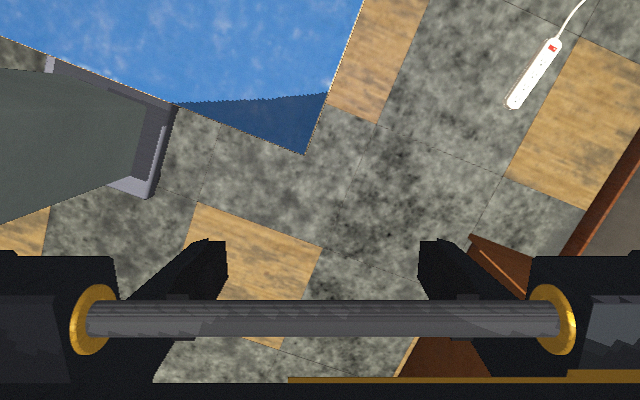

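```bash
cat > h.py <<'E'
import numpy as np, cv2
from scipy.spatial.transform import Rotation as R
from bench import robot
def ray(P,u,v):
    Rm=R.from_euler('xyz',P['orientation'],degrees=True).as_matrix()
    d=Rm@np.array([(u-P['cx'])/P['fx'],-(v-P['cy'])/P['fy'],-1.])
    return np.array(P['xyz']),d
def onz(P,u,v,z):
    o,d=ray(P,u,v); return o+d*(z-o[2])/d[2]
def proj(P,X):
    Rm=R.from_euler('xyz',P['orientation'],degrees=True).as_matrix()
    c=Rm.T@(np.array(X)-P['xyz']); return P['cx']+P['fx']*c[0]/-c[2], P['cy']+P['fy']*c[1]/c[2]
E
python3 - <<'E'
import cv2
p=cv2.imread("pics/top0.png")
cv2.imwrite("pics/t_stand.png",cv2.resize(p[125:220,395:475],None,fx=6,fy=6,interpolation=cv2.INTER_CUBIC))
cv2.imwrite("pics/t_rod.png",cv2.resize(p[140:270,215:300],None,fx=4.5,fy=4.5,interpolation=cv2.INTER_CUBIC))
p=cv2.imread("pics/scene0.png")
cv2.imwrite("pics/s_stand.png",cv2.resize(p[205:295,380:460],None,fx=6,fy=6,interpolation=cv2.INTER_CUBIC))
E
```

```text
(no output)
```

View pics/t_stand.png

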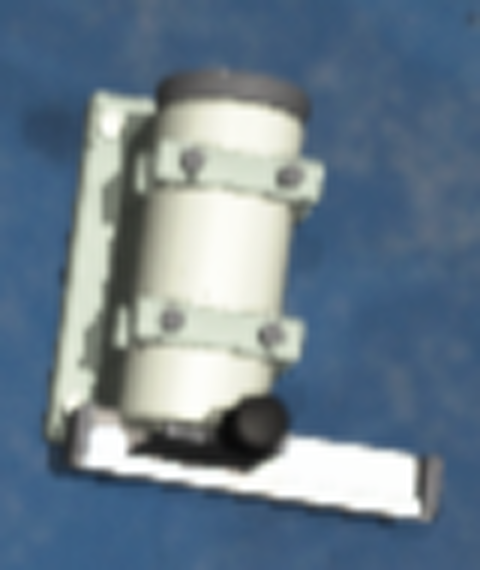

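View pics/t_rod.png

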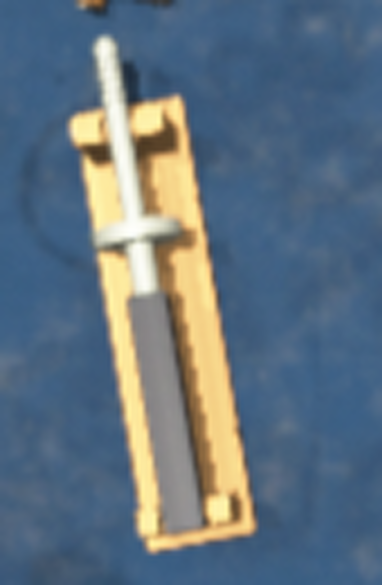

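View pics/s_stand.png

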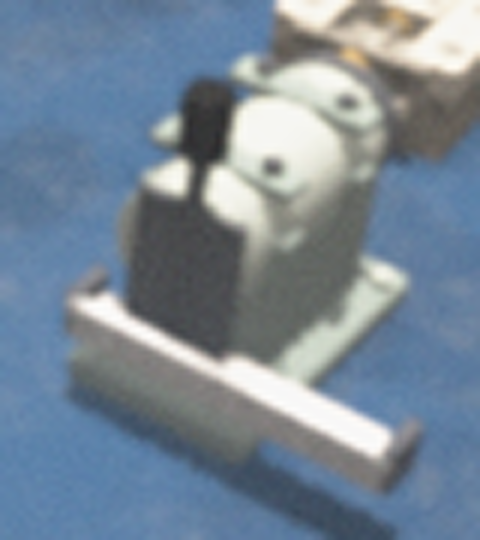

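```bash
python3 - <<'E'
from h import *
P=robot.camera_params('top')
s=lambda x,y:(395+x/6-.4,125+y/6-.4)
r=lambda x,y:(215+x/4.5-.4,140+y/4.5-.4)
k=onz(P,*s(260,418),.147);print('knob',k)
a=onz(P,*s(78,438),.049);b=onz(P,*s(436,488),.049)
print('rail',a,b,np.linalg.norm(b-a)); d=b-a; yaw=np.degrees(np.arctan2(d[0],-d[1])); print('stand yaw',yaw)
# tube axis
t1=onz(P,*s(234,85),.1);t2=onz(P,*s(200,390),.099);d=t1-t2;print(t1,t2,'yaw',np.degrees(np.arctan2(d[1],d[0])))
y0=np.array([-np.sin(np.radians(yaw)),np.cos(np.radians(yaw))])
tip=onz(P,*r(103,38),.062);end=onz(P,*r(184,528),.069);c=onz(P,*r(152,296),.069)
print('rod tip',tip,'handle front',c,'end',end)
d=c-end;print(np.linalg.norm(d),np.degrees(np.arctan2(d[1],d[0])));d=tip-end;print(np.linalg.norm(d),np.degrees(np.arctan2(d[1],d[0])))
S=robot.camera_params('scene');print('knob in scene',proj(S,k), 'obs approx',380+207/6,205+95/6)
p,_=robot.read_camera('top')
for n,uv,z in [('tape',(333,265),.012),('eraser',(322,232),.013),('glue',(332,117),.085),('card',(327,178.5),.025)]:print(n,onz(P,*uv,z))
for uv in [(305,167),(347,163),(349,190),(307,194)]:print(onz(P,*uv,.025))
E
```

```text
knob [ 0.60215831 -0.1966725   0.147     ]
rail [ 0.60868142 -0.15999267  0.049     ] [ 0.59164367 -0.27934342  0.049     ] 0.12056071708374053
stand yaw -8.124285738728803
[ 0.71651224 -0.2035992   0.1       ] [ 0.6176053 -0.1898238  0.099    ] yaw -7.92894232487714
rod tip [0.70695572 0.17911763 0.062     ] handle front [0.59146521 0.15501495 0.069     ] end [0.49174531 0.13997562 0.069     ]
0.1008476062124295 8.576473928881603
0.21885296028442838 10.308157663586535
knob in scene (np.float64(413.72412414656384), np.float64(219.70637263690097)) obs approx 414.5 220.83333333333334
tape [ 0.47543404 -0.01117224  0.012     ]
eraser [0.54256073 0.01095403 0.013     ]
glue [ 0.76390481 -0.00834242  0.085     ]
card [6.51580882e-01 4.47668372e-04 2.50000000e-02]
[0.67559802 0.04558785 0.025     ]
[ 0.6839104  -0.04098456  0.025     ]
[ 0.62766443 -0.04450328  0.025     ]
[0.61954919 0.04149821 0.025     ]
```

>>> step_arm --deltas '[{"tx": 20, "ty": 25, "tz": 2, "spin": -2}, {"tx": 20, "ty": 25, "tz": 2, "spin": -2}, {"tx": 20, "ty": 25, "tz": 2, "spin": -2}, {"tx": 20, "ty": 25, "tz": 2, "spin": -2}, {"tx": 20, "ty": 25, "tz": 2, "spin": -2}, {"tx": 20, "ty": 25, "tz": 2, "spin": -2}, {"tx": 20, "ty": 25, "tz": 2, "spin": -2}, {"tx": 20, "ty": 25, "tz": 2, "spin": -2}]' --newtons 20

```text
validation failed for argument at $.de...
```

>>> step_arm --deltas '[{"tx": 20, "ty": 25, "spin": -2}, {"tx": 20, "ty": 25, "spin": -2}, {"tx": 20, "ty": 25, "spin": -2}, {"tx": 20, "ty": 25, "spin": -2}, {"tx": 20, "ty": 25, "spin": -2}, {"tx": 20, "ty": 25, "spin": -2}, {"tx": 20, "ty": 25, "spin": -2}, {"tx": 20, "ty": 25}]'

```text
validation failed for argument at $.de...
```

```bash
cat >> h.py <<'E'
def toolyaw(st):
    M=R.from_euler('xyz',st['eef_rot'],degrees=True).as_matrix()
    y=M[:,1]; return np.degrees(np.arctan2(y[1],y[0])), M[:,0]
def snap(n,f):
    P=robot.camera_params(n); p,d=robot.read_camera(n); p=p[:,:,::-1].copy(); cv2.imwrite('pics/'+f+'.png',p); return P,p,d
E
python3 - <<'E'
from h import *
import pickle
s=robot.read_state(); print(s['time_s'],s['position'],toolyaw(s),s['qvel'])
P,p,d=snap('wrist','w1'); pickle.dump((P,d),open('w1.pkl','wb')); print(P)
E
```

```text
0.2 [ 0.24024686 -0.60362397  0.2601919 ] (np.float64(-68.29366285038721), array([-4.35944749e-04,  8.95039140e-04, -9.99999504e-01])) [-0.01880987 -0.13980037  0.04915658 -0.26498433  0.08299121 -0.05136495
  0.0733791 ]
{'fx': 346.69123648814826, 'fy': 346.69123648814826, 'cx': 322.2331601731111, 'cy': 199.40298047718437, 'xyz': array([ 0.30479385, -0.5777955 ,  0.38444527]), 'orientation': array([-15.71569657,   0.07003268, -68.25118119])}
```

View pics/w1.png

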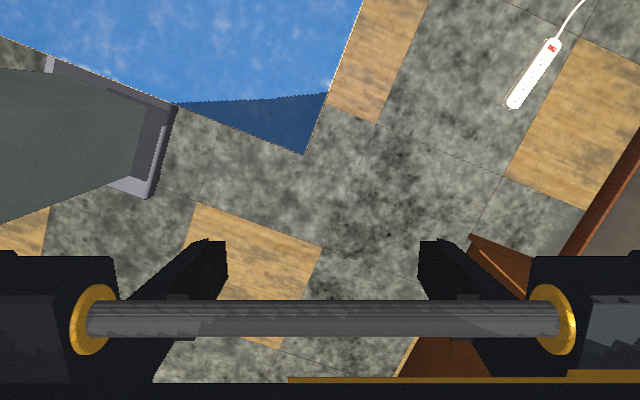

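All fields are needed in each row, it seems.

>>> step_arm --deltas '[{"tx": 20, "ty": 25, "tz": 2, "spin": -2, "hand": 0}, {"tx": 20, "ty": 25, "tz": 2, "spin": -2, "hand": 0}, {"tx": 20, "ty": 25, "tz": 2, "spin": -2, "hand": 0}, {"tx": 20, "ty": 25, "tz": 2, "spin": -2, "hand": 0}, {"tx": 20, "ty": 25, "tz": 2, "spin": -2, "hand": 0}, {"tx": 20, "ty": 25, "tz": 2, "spin": -2, "hand": 0}, {"tx": 20, "ty": 25, "tz": 2, "spin": -2, "hand": 0}, {"tx": 20, "ty": 25, "tz": 2, "spin": -2, "hand": 0}]' --newtons 20

```text
time_s: 0.92
position: [0.4011, -0.4025, 0.2768]
eef_rot: [19.7, 90.0, -154.7]
wrist_force: [0.4, -1.2, -0.7]
width: 0.0882
```

>>> step_arm --deltas '[{"tx": 20, "ty": 25, "tz": 0, "spin": -2, "hand": 0}, {"tx": 20, "ty": 25, "tz": 0, "spin": -2, "hand": 0}, {"tx": 20, "ty": 25, "tz": 0, "spin": -2, "hand": 0}, {"tx": 20, "ty": 25, "tz": 0, "spin": -2, "hand": 0}, {"tx": 20, "ty": 25, "tz": 0, "spin": -2, "hand": 0}, {"tx": 20, "ty": 25, "tz": 0, "spin": -2, "hand": 0}, {"tx": 20, "ty": 25, "tz": 0, "spin": -2, "hand": 0}, {"tx": 20, "ty": 25, "tz": 0, "spin": 0, "hand": 0}]'

```text
time_s: 1.58
position: [0.5611, -0.2025, 0.2767]
eef_rot: [44.9, 90.0, -143.5]
wrist_force: [-0.1, 0.2, 0.7]
width: 0.0881
```

```bash
python3 - <<'E'
from h import *
import pickle
s=robot.read_state(); print(s['time_s'],s['position'],toolyaw(s),s['qvel'])
P,p,d=snap('wrist','w2'); pickle.dump((P,d),open('w2.pkl','wb')); print(P)
E
```

```text
1.5833 [ 0.56109649 -0.20253868  0.27674587] (np.float64(-98.40370828359245), array([-1.00471094e-04, -7.43927056e-05, -9.99999992e-01])) [-30.40051647  11.72746102  -5.77464516 -18.15292558   3.60978038
   6.19956316 -34.2511148 ]
{'fx': 346.69123648814826, 'fy': 346.69123648814826, 'cx': 322.2331601731111, 'cy': 199.40298047718437, 'xyz': array([ 0.62981217, -0.21256387,  0.40099327]), 'orientation': array([-1.57237331e+01,  1.92885061e-02, -9.83600479e+01])}
```

View pics/w2.png

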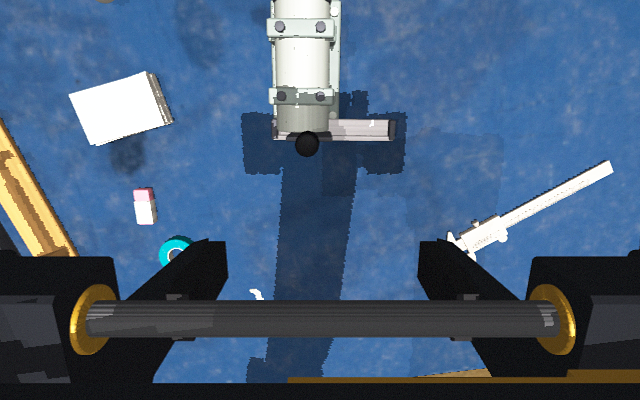

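```bash
python3 - <<'E'
from h import *
import pickle
robot.read_camera('wrist')
s=robot.read_state(); print(s['time_s'],s['position'],toolyaw(s),abs(s['qvel']).max())
P,p,d=snap('wrist','w3'); pickle.dump((P,d),open('w3.pkl','wb'))
cv2.imwrite('pics/w3c.png',cv2.resize(p[0:180,230:420],None,fx=4,fy=3.3,interpolation=cv2.INTER_CUBIC))
# knob: dark blob
c=p[125:170,285:330]; m=(c.max(2)<45).astype(np.uint8)
n,l,st,ce=cv2.connectedComponentsWithStats(m); i=1+np.argmax(st[1:,4]); print(st[i],ce[i]+[285,125])
(u,v),r=cv2.minEnclosingCircle(np.argwhere(l==i)[:,::-1].astype(np.float32)); print(u+285,v+125,r)
print('depth', d[int(v+125),int(u+285)])
for uv in [ce[i]+[285,125],(u+285,v+125)]: print(onz(P,*uv,.147),onz(P,*uv,.134))
E
```

```text
1.6833 [ 0.56377136 -0.19734489  0.27659135] (np.float64(-97.78261718776461), array([ 0.00190614,  0.00340684, -0.99999238])) 3.719545026457747
[ 10   9  35  26 550] [315.00181818 145.24545455]
312.46688652038574 141.79139137268066 17.873733520507812
depth 0.25208762
[ 0.60334909 -0.1967332   0.147     ] [ 0.60186547 -0.19620574  0.134     ]
[ 0.60606993 -0.19525732  0.147     ] [ 0.60472559 -0.19465431  0.134     ]
```

View pics/w3c.png

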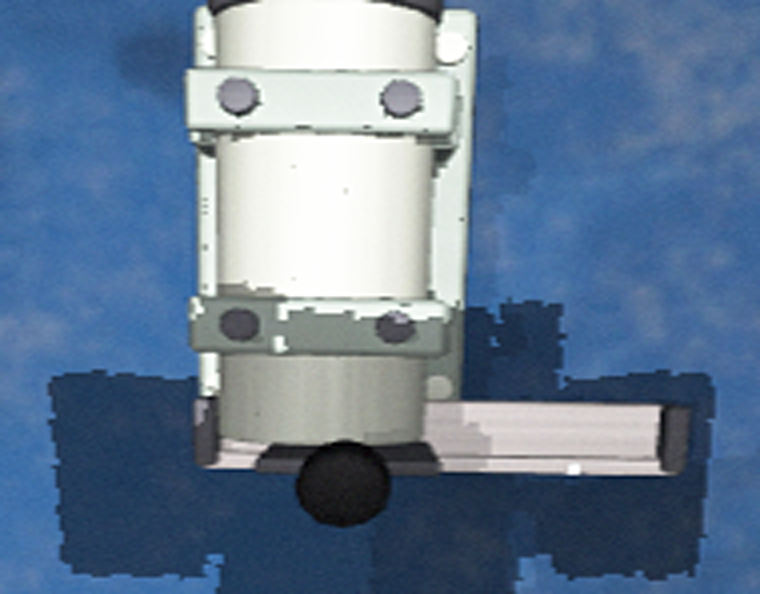

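```bash
python3 - <<'E'
from h import *
import pickle
P,d=pickle.load(open('w3.pkl','rb'))
s=lambda x,y:(230+x/4-.4,y/3.3-.4)
k=onz(P,*s(343,483),.147);print('knob',k,'depth z',[ (lambda o,dd,t:(o+dd*t)[2])(*ray(P,x,y),d[y,x]) for x,y in [(315,146),(314,143),(316,149)]])
for z in (.075,.09):
  t1=onz(P,*s(328.5,50),z);t2=onz(P,*s(322.5,400),z);v=t1-t2;print(t1,t2,np.degrees(np.arctan2(v[1],v[0])))
# rail end blocks at top z .049
a=onz(P,*s(205,403),.049);b=onz(P,*s(690,408),.049);v=b-a;print(a,b,np.linalg.norm(v),np.degrees(np.arctan2(v[0],-v[1])))
a=onz(P,*s(197,468),.049);b=onz(P,*s(686,473),.049);v=b-a;print(a,b,np.linalg.norm(v),np.degrees(np.arctan2(v[0],-v[1])))
# depth-based: points with z .09-.11 tube top
H,W=d.shape; uu,vv=np.meshgrid(np.arange(W),np.arange(H))
Rm=R.from_euler('xyz',P['orientation'],degrees=True).as_matrix()
X=np.stack([(uu-P['cx'])/P['fx']*d,-(vv-P['cy'])/P['fy']*d,-d],-1)@Rm.T+P['xyz']
ok=(d>0)&(X[...,2]>.06)&(X[...,2]<.115)&(X[...,0]>.61)&(X[...,0]<.74)&(abs(X[...,1]+.2)<.06)&(vv<120)
Q=X[ok]; 
for lo in np.arange(.62,.70,.015):
  q=Q[(Q[:,0]>lo)&(Q[:,0]<lo+.015)]
  if len(q)>20: print(lo,len(q),q[:,1].min(),q[:,1].max(),(q[:,1].min()+q[:,1].max())/2,q[:,2].max(), q[q[:,2]>np.percentile(q[:,2],80)][:,1].mean())
E
```

```text
knob [ 0.60279906 -0.19691176  0.147     ] depth z [np.float64(0.1470994873876022), np.float64(0.14840862029160484), np.float64(0.14848431122599526)]
[ 0.70474255 -0.20652524  0.075     ] [ 0.6178216  -0.19259559  0.075     ] -9.104606185292411
[ 0.70141025 -0.20654878  0.09      ] [ 0.61848932 -0.19326016  0.09      ] -9.1046061852924
[ 0.61971328 -0.16242391  0.049     ] [ 0.60207939 -0.28145094  0.049     ] 0.12032617043610588 -8.427085925531008
[ 0.60085237 -0.15719575  0.049     ] [ 0.58281967 -0.27903298  0.049     ] 0.12316447669610828 -8.419027928744036
0.62 988 -0.22375958278863853 -0.16955006629381042 -0.19665482454122446 0.10803044596491773 -0.20472786597885698
0.635 1139 -0.22418070198043094 -0.1678659832985121 -0.19602334263947152 0.1077833405752267 -0.19044431658082775
0.65 1044 -0.22290259797012052 -0.1744708502841233 -0.1986867241271219 0.10131208753061827 -0.19866120019028127
0.665 1168 -0.23120596368391352 -0.17690446379433422 -0.2040552137391239 0.10267675492081402 -0.20563548587276237
0.68 1394 -0.232906399063899 -0.17414912373814528 -0.20352776140102213 0.10814589252179918 -0.20422872193971303
0.6950000000000001 1156 -0.2312143664706674 -0.17752231740049818 -0.2043683419355828 0.1033254110048209 -0.19897960079922372
```

```bash
python3 - <<'E'
from h import *
s=robot.read_state(); print(s['time_s'],s['position'],toolyaw(s),abs(s['qvel']).max())
E
```

```text
1.7333 [ 0.56189028 -0.2006462   0.27647562] (np.float64(-97.97107607919133), array([ 3.39860109e-04,  1.39647211e-03, -9.99998967e-01])) 3.231396218030563
```

>>> step_arm --deltas '[{"tx": 20, "ty": 0, "tz": -10, "spin": 0, "hand": 0}, {"tx": 19, "ty": 0, "tz": -20, "spin": 0, "hand": 0}, {"tx": 0, "ty": 0, "tz": -30, "spin": 0, "hand": 0}, {"tx": 0, "ty": 0, "tz": 0, "spin": 0, "hand": 0}, {"tx": 0, "ty": 0, "tz": 0, "spin": 0, "hand": 0}]'

```text
time_s: 2.15
position: [0.5974, -0.2049, 0.2155]
eef_rot: [3.1, 89.7, 174.8]
wrist_force: [0.7, -0.9, 0.9]
width: 0.088
```

```bash
python3 - <<'E'
from h import *
s=robot.read_state(); print(s['time_s'],s['position'],toolyaw(s),abs(s['qvel']).max())
E
```

```text
2.15 [ 0.59736096 -0.20491468  0.21545863] (np.float64(-98.37867329532523), array([-4.46494726e-03,  4.09633192e-04, -9.99989948e-01])) 2.488894983842362
```

>>> step_arm --deltas '[{"tx": 4, "ty": 7, "tz": -20, "spin": 0, "hand": 0}, {"tx": 0, "ty": 0, "tz": -20, "spin": 0, "hand": 0}, {"tx": 0, "ty": 0, "tz": -20, "spin": 0, "hand": 0}, {"tx": 0, "ty": 0, "tz": -12, "spin": 0, "hand": 0}, {"tx": 0, "ty": 0, "tz": -5, "spin": 0, "hand": 0}, {"tx": 0, "ty": 0, "tz": 0, "spin": 0, "hand": 0}, {"tx": 0, "ty": 0, "tz": 0, "spin": 0, "hand": 0}]'

```text
time_s: 2.73
position: [0.6039, -0.1975, 0.1411]
eef_rot: [165.4, 89.9, -22.9]
wrist_force: [0.3, -0.3, 0.5]
width: 0.088
```

```bash
python3 - <<'E'
from h import *
s=robot.read_state(); print(s['time_s'],s['position'],toolyaw(s),abs(s['qvel']).max(),s['wrist_force'])
snap('wrist','w4')
E
```

```text
2.7333 [ 0.60389807 -0.19753005  0.14106079] (np.float64(-98.32431047662094), array([ 1.46348790e-03, -6.18022348e-04, -9.99998738e-01])) 0.40114893714556527 [ 0.25456159 -0.31991256  0.47590956]
```

View pics/w4.png

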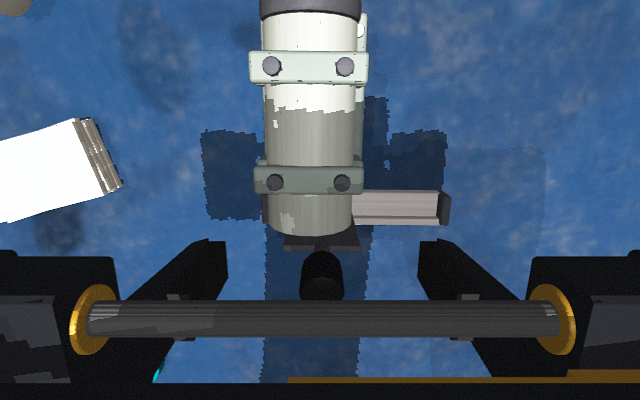

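>>> step_arm --deltas '[{"tx": 0, "ty": 0, "tz": -1, "spin": 0, "hand": 1}, {"tx": 0, "ty": 0, "tz": 0, "spin": 0, "hand": 1}, {"tx": 0, "ty": 0, "tz": 0, "spin": 0, "hand": 1}, {"tx": 0, "ty": 0, "tz": 0, "spin": 0, "hand": 1}, {"tx": 0, "ty": 0, "tz": 0, "spin": 0, "hand": 1}, {"tx": 0, "ty": 0, "tz": 0, "spin": 0, "hand": 1}, {"tx": 0, "ty": 0, "tz": 0, "spin": 0, "hand": 1}, {"tx": 0, "ty": 0, "tz": 0, "spin": 0, "hand": 1}]' --newtons 25

```text
time_s: 3.45
position: [0.6034, -0.1969, 0.1387]
eef_rot: [-17.3, 90.0, 154.4]
wrist_force: [0.5, -0.3, 0.3]
width: 0.037
```

>>> step_arm --deltas '[{"tx": 0, "ty": 0, "tz": 0, "spin": 0, "hand": 1}, {"tx": 0, "ty": 0, "tz": 0, "spin": 0, "hand": 1}, {"tx": 0, "ty": 0, "tz": 0, "spin": 0, "hand": 1}, {"tx": 0, "ty": 0, "tz": 0, "spin": 0, "hand": 1}, {"tx": 0, "ty": 0, "tz": 0, "spin": 0, "hand": 1}]'

```text
time_s: 3.87
position: [0.6034, -0.197, 0.1387]
eef_rot: [86.2, 90.0, -102.1]
wrist_force: [-0.2, -0.2, 0.6]
width: 0.0171
```

>>> step_arm --deltas '[{"tx": -0.7, "ty": -5, "tz": 0, "spin": 0, "hand": 1}, {"tx": -0.7, "ty": -5, "tz": 0, "spin": 0, "hand": 1}, {"tx": -0.8, "ty": -5, "tz": 0, "spin": 0, "hand": 1}, {"tx": -0.7, "ty": -5, "tz": 0, "spin": 0, "hand": 1}, {"tx": -0.7, "ty": -5, "tz": 0, "spin": 0, "hand": 1}, {"tx": -0.8, "ty": -5, "tz": 0, "spin": 0, "hand": 1}, {"tx": -0.7, "ty": -5, "tz": 0, "spin": 0, "hand": 1}, {"tx": -0.7, "ty": -5, "tz": 0, "spin": 0, "hand": 1}]'

```text
time_s: 4.53
position: [0.5971, -0.2373, 0.1387]
eef_rot: [-22.6, 89.9, 149.1]
wrist_force: [-2.0, 4.6, 3.7]
width: 0.0167
```

>>> step_arm --deltas '[{"tx": -0.6, "ty": -4, "tz": 0, "spin": 0, "hand": 1}, {"tx": -0.6, "ty": -4, "tz": 0, "spin": 0, "hand": 1}, {"tx": 0, "ty": 0, "tz": 0, "spin": 0, "hand": 1}]'

```text
time_s: 4.78
position: [0.5959, -0.2448, 0.1387]
eef_rot: [-47.5, 89.9, 124.2]
wrist_force: [-1.2, 5.0, 3.3]
width: 0.0168
```

>>> step_arm --deltas '[{"tx": -0.3, "ty": -2, "tz": 0, "spin": 0, "hand": 1}, {"tx": -0.3, "ty": -2, "tz": 0, "spin": 0, "hand": 1}, {"tx": -0.3, "ty": -2, "tz": 0, "spin": 0, "hand": 1}, {"tx": 0, "ty": 0, "tz": 0, "spin": 0, "hand": 1}, {"tx": 0, "ty": 0, "tz": 0, "spin": 0, "hand": 1}]'

```text
time_s: 5.2
position: [0.5959, -0.2452, 0.1386]
eef_rot: [-71.3, 89.6, 100.6]
wrist_force: [-2.3, 16.2, 6.6]
width: 0.0171
```

>>> step_arm --deltas '[{"tx": 0.5, "ty": 4, "tz": 0, "spin": 0, "hand": 1}, {"tx": 0, "ty": 0, "tz": 0, "spin": 0, "hand": 1}, {"tx": 0, "ty": 0, "tz": 0, "spin": 0, "hand": 0}, {"tx": 0, "ty": 0, "tz": 0, "spin": 0, "hand": 0}, {"tx": 0, "ty": 0, "tz": 0, "spin": 0, "hand": 0}, {"tx": 0, "ty": 0, "tz": 0, "spin": 0, "hand": 0}, {"tx": 0, "ty": 0, "tz": 0, "spin": 0, "hand": 0}, {"tx": 0, "ty": 0, "tz": 0, "spin": 0, "hand": 0}]'

```text
time_s: 5.87
position: [0.5959, -0.2476, 0.1387]
eef_rot: [109.3, 90.0, -79.0]
wrist_force: [-0.4, 0.0, -0.3]
width: 0.055
```

>>> step_arm --deltas '[{"tx": 0, "ty": 0, "tz": 10, "spin": 0, "hand": 0}, {"tx": 0, "ty": 0, "tz": 25, "spin": 0, "hand": 0}, {"tx": 0, "ty": 0, "tz": 30, "spin": 0, "hand": 0}, {"tx": -20, "ty": 0, "tz": 30, "spin": 0, "hand": 0}, {"tx": -30, "ty": 10, "tz": 20, "spin": 0, "hand": 0}, {"tx": -20, "ty": 20, "tz": 0, "spin": 0, "hand": 0}, {"tx": 0, "ty": 0, "tz": 0, "spin": 0, "hand": 0}, {"tx": 0, "ty": 0, "tz": 0, "spin": 0, "hand": 0}]'

```text
time_s: 6.53
position: [0.5257, -0.2163, 0.255]
eef_rot: [174.7, 89.9, -13.6]
wrist_force: [0.6, -0.7, 0.6]
width: 0.0876
```

```bash
python3 - <<'E'
from h import *
import pickle
robot.read_camera('wrist');robot.read_camera('wrist')
s=robot.read_state(); print(s['time_s'],s['position'],toolyaw(s),abs(s['qvel']).max(),s['wrist_force'])
P,p,d=snap('wrist','w5'); pickle.dump((P,d),open('w5.pkl','wb'))
cv2.imwrite('pics/w5c.png',cv2.resize(p[0:200,200:400],None,fx=4,fy=3,interpolation=cv2.INTER_CUBIC))
P,p,d=snap('scene','s5')
cv2.imwrite('pics/s5c.png',cv2.resize(p[205:295,380:480],None,fx=6,fy=6,interpolation=cv2.INTER_CUBIC))
E
```

```text
6.6333 [ 0.52660074 -0.21735701  0.25412694] (np.float64(-98.29272368215527), array([ 9.04981806e-04, -5.46716697e-04, -9.99999441e-01])) 1.2574211429715343 [-0.22923701 -0.55979105 -0.33697176]
```

View pics/w5c.png

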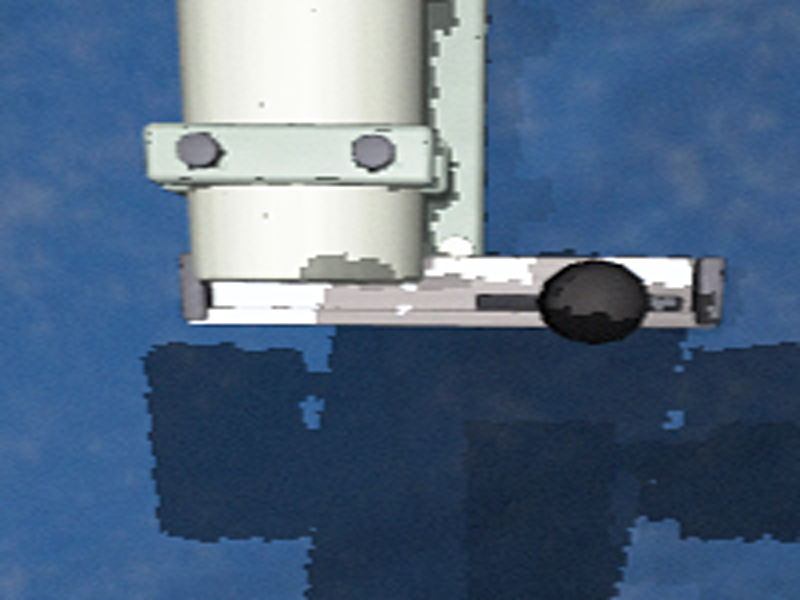

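View pics/s5c.png

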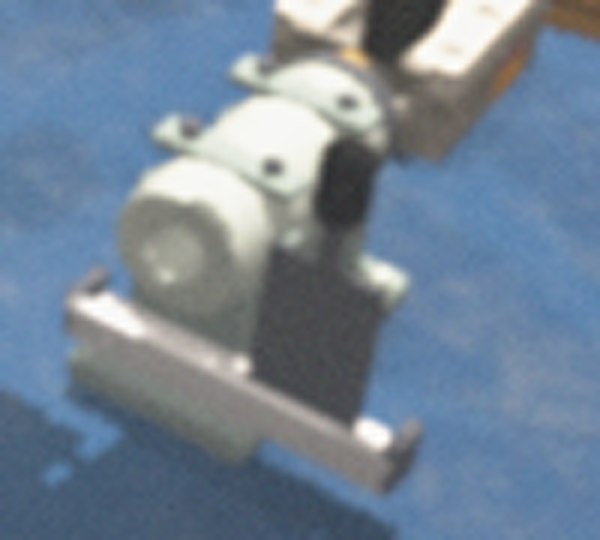

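```bash
python3 - <<'E'
from h import *
import pickle
P,d=pickle.load(open('w5.pkl','rb'))
s=lambda x,y:(200+x/4-.4,y/3-.33)
yaw=np.radians(-8.4); X=np.array([np.cos(yaw),np.sin(yaw),0]); Y=np.array([-np.sin(yaw),np.cos(yaw),0])
k=onz(P,*s(594,303),.147); print('knob',k,'-> origin',k+.055*Y+.005*X)
for x in (306,):
  for z in (.075,.085,.099): print(z,onz(P,*s(191,268),z),onz(P,*s(421,268),z),onz(P,*s(306,279),z))
t1=onz(P,*s(302,20),.08);t2=onz(P,*s(306,260),.08);v=t1-t2;print(t1,t2,np.degrees(np.arctan2(v[1],v[0])))
a=onz(P,*s(180,256),.049);b=onz(P,*s(725,258),.049);c=onz(P,*s(184,322),.049);e=onz(P,*s(718,326),.049)
print(a,b,c,e); print(np.degrees(np.arctan2(b[0]-a[0],a[1]-b[1])),np.linalg.norm(a-b),np.linalg.norm(c-e))
o=(a+c)/2-.033*Y; o2=(b+e)/2+.091*Y; print('origin rail',o,o2)
S=robot.camera_params('scene')
for m in ([.608,-.192,.075],): print(proj(S,m),(proj(S,m)[0]-380)*6,(proj(S,m)[1]-205)*6)
# scene ray intersect line: mouth obs
for uv in [(182,250),(190,255)]:
  print(onz(S,380+uv[0]/6-.4,205+uv[1]/6-.4,.075))
E
```

```text
knob [ 0.59377287 -0.24374468  0.147     ] -> origin [ 0.6067538  -0.19006512  0.147     ]
0.075 [ 0.6146819  -0.16684226  0.075     ] [ 0.60779649 -0.21433395  0.075     ] [ 0.60835896 -0.19006436  0.075     ]
0.085 [ 0.61404057 -0.16883035  0.085     ] [ 0.60738205 -0.21475708  0.085     ] [ 0.60792598 -0.19128723  0.085     ]
0.099 [ 0.61314271 -0.17161367  0.099     ] [ 0.60680184 -0.21534946  0.099     ] [ 0.60731982 -0.19299924  0.099     ]
[ 0.67109569 -0.20133838  0.08      ] [ 0.61302579 -0.19156383  0.08      ] -9.554676759234475
[ 0.62008667 -0.15990775  0.049     ] [ 0.60185527 -0.2816654   0.049     ] [ 0.60111424 -0.15691189  0.049     ] [ 0.58234385 -0.27812509  0.049     ]
-8.515924501558237 0.12311502890692988 0.12265793434894522
origin rail [ 0.60577972 -0.19105581  0.049     ] [ 0.60539312 -0.18987147  0.049     ]
(np.float64(408.07280293234675), np.float64(247.3191327292481)) 168.43681759408048 253.91479637548866
[ 0.61334709 -0.19381606  0.075     ]
[ 0.61224734 -0.19711509  0.075     ]
```

>>> step_arm --deltas '[{"tx": -4, "ty": 25, "tz": 0, "spin": 2, "hand": 0}, {"tx": -4, "ty": 40, "tz": 0, "spin": 2, "hand": 0}, {"tx": -4, "ty": 40, "tz": 0, "spin": 2, "hand": 0}, {"tx": -4, "ty": 40, "tz": 0, "spin": 2, "hand": 0}, {"tx": -4, "ty": 40, "tz": 0, "spin": 2, "hand": 0}, {"tx": -4, "ty": 40, "tz": 0, "spin": 2, "hand": 0}, {"tx": -4, "ty": 40, "tz": 0, "spin": 2, "hand": 0}, {"tx": -4, "ty": 40, "tz": 0, "spin": 2, "hand": 0}]'

```text
time_s: 7.4
position: [0.4942, 0.0898, 0.2536]
eef_rot: [-100.5, 90.0, 87.3]
wrist_force: [0.6, -0.7, -0.4]
width: 0.0876
```

>>> step_arm --deltas '[{"tx": -4, "ty": 35, "tz": 0, "spin": 2, "hand": 0}, {"tx": 0, "ty": 20, "tz": 0, "spin": 0, "hand": 0}, {"tx": 0, "ty": 0, "tz": 0, "spin": 0, "hand": 0}, {"tx": 0, "ty": 0, "tz": 0, "spin": 0, "hand": 0}, {"tx": 0, "ty": 0, "tz": 0, "spin": 0, "hand": 0}, {"tx": 0, "ty": 0, "tz": 0, "spin": 0, "hand": 0}]'

```text
time_s: 7.9
position: [0.4905, 0.1413, 0.2534]
eef_rot: [54.4, 89.9, -116.1]
wrist_force: [0.3, 0.2, 0.1]
width: 0.0882
```

```bash
python3 - <<'E'
from h import *
import pickle
s=robot.read_state(); print(s['time_s'],s['position'],toolyaw(s),abs(s['qvel']).max(),s['wrist_force'])
P,p,d=snap('wrist','w6'); pickle.dump((P,d),open('w6.pkl','wb'))
E
```

```text
7.9 [0.49048059 0.14132585 0.25343551] (np.float64(-80.45375825571492), array([-4.10416745e-04, -8.38691984e-04, -9.99999564e-01])) 0.35101452855900145 [0.27150879 0.20437347 0.10530136]
```

View pics/w6.png

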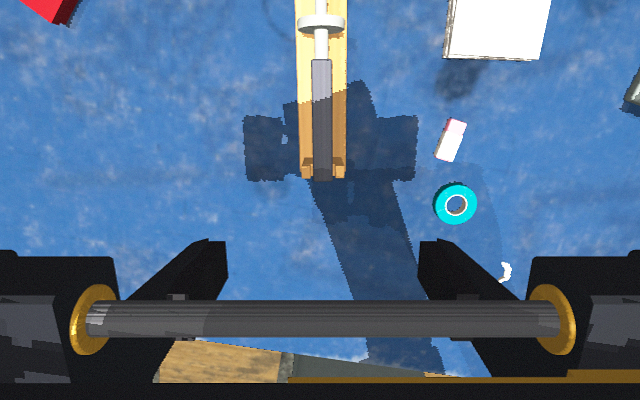

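```bash
python3 - <<'E'
from h import *
import pickle
P,d=pickle.load(open('w6.pkl','rb'))
p=cv2.imread('pics/w6.png')
cv2.imwrite('pics/w6c.png',cv2.resize(p[0:190,280:365],None,fx=6,fy=3.1,interpolation=cv2.INTER_CUBIC))
for v in (70,90,110,130,150,170): print(v,[tuple(int(t) for t in p[v,u]) for u in range(308,336,2)])
E
```

```text
70 [(198, 253, 255), (179, 255, 255), (168, 153, 155), (195, 182, 184), (195, 180, 181), (194, 183, 182), (187, 179, 178), (197, 184, 186), (204, 193, 191), (190, 175, 178), (193, 185, 183), (182, 166, 165), (129, 205, 248), (173, 247, 255)]
90 [(195, 253, 255), (180, 255, 255), (158, 144, 140), (197, 183, 186), (194, 184, 179), (196, 183, 186), (192, 181, 180), (194, 184, 184), (203, 191, 193), (192, 179, 180), (192, 184, 183), (187, 175, 176), (95, 159, 216), (175, 249, 255)]
110 [(107, 180, 229), (107, 179, 234), (72, 60, 53), (101, 94, 93), (98, 92, 91), (99, 91, 90), (97, 93, 94), (104, 95, 96), (104, 96, 96), (96, 92, 89), (99, 89, 92), (94, 86, 88), (73, 98, 124), (79, 139, 189)]
130 [(106, 177, 230), (105, 178, 231), (79, 100, 126), (98, 88, 89), (94, 88, 87), (100, 92, 92), (99, 87, 92), (97, 90, 93), (101, 94, 94), (97, 93, 91), (100, 93, 92), (95, 87, 89), (75, 102, 129), (80, 137, 186)]
150 [(104, 175, 227), (108, 179, 231), (82, 128, 169), (91, 87, 83), (103, 95, 94), (98, 89, 93), (99, 93, 88), (98, 94, 96), (104, 93, 98), (93, 88, 88), (103, 96, 94), (98, 87, 89), (76, 91, 112), (82, 141, 188)]
170 [(95, 159, 210), (77, 125, 174), (82, 139, 189), (73, 68, 64), (76, 69, 67), (80, 75, 74), (78, 78, 76), (77, 72, 72), (84, 76, 79), (82, 78, 77), (79, 71, 74), (84, 76, 76), (73, 92, 119), (86, 148, 197)]
```

View pics/w6c.png

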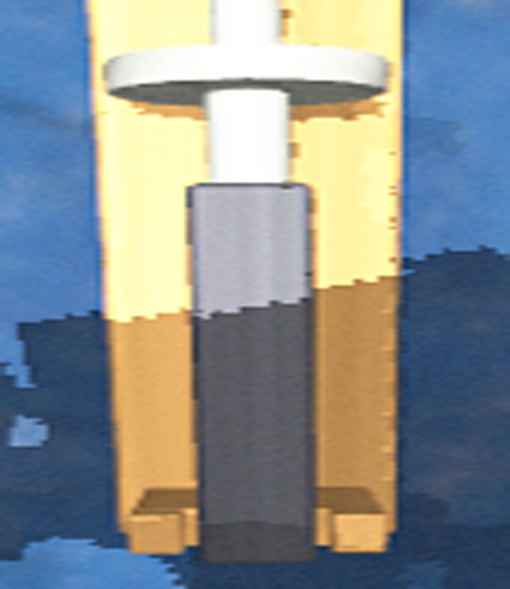

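```bash
python3 - <<'E'
from h import *
import pickle
P,d=pickle.load(open('w6.pkl','rb'))
s=lambda x,y:(280+x/6-.42,y/3.1-.33)
f=onz(P,*s(250,186),.069);r=onz(P,*s(256,522),.069);v=f-r
print(f,r,np.linalg.norm(v),np.degrees(np.arctan2(v[1],v[0])))
u=v/np.linalg.norm(v); m=(f+r)/2; print('grip',m+u*(83.5-75)/1000, 'mouth-equivalent collar',m+u*.0835)
E
```

```text
[0.59197895 0.15940357 0.069     ] [0.50218284 0.14339158 0.069     ] 0.09121252753020528 10.110432475564398
grip [0.5554489  0.15288971 0.069     ] mouth-equivalent collar [0.62928424 0.16605566 0.069     ]
```

>>> step_arm --deltas '[{"tx": 20, "ty": 3.5, "tz": -15, "spin": 0.4, "hand": 0}, {"tx": 20, "ty": 3.5, "tz": -25, "spin": 0, "hand": 0}, {"tx": 18, "ty": 3.5, "tz": -25, "spin": 0, "hand": 0}, {"tx": 0, "ty": 0, "tz": -30, "spin": 0, "hand": 0}, {"tx": 0, "ty": 0, "tz": -25, "spin": 0, "hand": 0}, {"tx": 0, "ty": 0, "tz": 0, "spin": 0, "hand": 0}, {"tx": 0, "ty": 0, "tz": 0, "spin": 0, "hand": 0}]'

```text
time_s: 8.53
position: [0.5474, 0.1523, 0.133]
eef_rot: [13.9, 89.8, -156.1]
wrist_force: [-0.2, 1.1, 0.9]
width: 0.0879
```

```bash
python3 - <<'E'
from h import *
import pickle
s=robot.read_state(); print(s['time_s'],s['position'],toolyaw(s),abs(s['qvel']).max(),s['wrist_force'])
P,p,d=snap('wrist','w7'); pickle.dump((P,d),open('w7.pkl','wb'))
print(proj(P,s['position']), proj(P,s['position']-[0,0,.068]))
E
```

```text
8.5333 [0.54739451 0.15230861 0.13298935] (np.float64(-79.97684598200185), array([-0.00267142, -0.0011828 , -0.99999573])) 2.739518344325036 [-0.23282176  1.14455645  0.93557641]
(np.float64(322.7789535900644), np.float64(282.5705467200146)) (np.float64(322.55843192253667), np.float64(224.26108538562457))
```

View pics/w7.png

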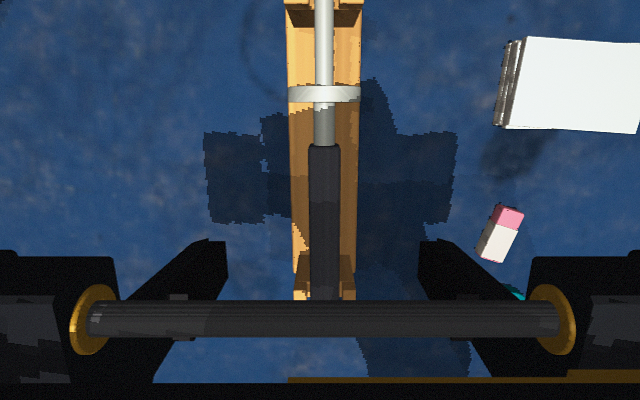

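```bash
python3 - <<'E'
from h import *
import pickle
P,d=pickle.load(open('w7.pkl','rb'))
print(onz(P,324,146,.069), onz(P,324,86,.079),onz(P,324,101,.079), onz(P,324,50,.065),onz(P,324.5,240,.069))
E
```

```text
[0.59315333 0.15966056 0.069     ] [0.62311581 0.16507812 0.079     ] [0.61617553 0.16383569 0.079     ] [0.64096431 0.16819798 0.065     ] [0.53943134 0.14974707 0.069     ]
```

>>> step_arm --deltas '[{"tx": 0, "ty": 0, "tz": -20, "spin": 0, "hand": 0}, {"tx": 0, "ty": 0, "tz": -20, "spin": 0, "hand": 0}, {"tx": 0, "ty": 0, "tz": -15, "spin": 0, "hand": 0}, {"tx": 0, "ty": 0, "tz": -10, "spin": 0, "hand": 0}, {"tx": 0, "ty": 0, "tz": -5, "spin": 0, "hand": 0}, {"tx": 0, "ty": 0, "tz": 0, "spin": 0, "hand": 0}, {"tx": 0, "ty": 0, "tz": 0, "spin": 0, "hand": 0}, {"tx": 0, "ty": 0, "tz": 0, "spin": 0, "hand": 0}]'

```text
time_s: 9.25
position: [0.5488, 0.1539, 0.0649]
eef_rot: [-171.9, 89.9, 18.2]
wrist_force: [0.8, -0.6, -0.3]
width: 0.0884
```

>>> step_arm --deltas '[{"tx": 0, "ty": -2, "tz": -1.5, "spin": 0, "hand": 0.5}, {"tx": 0, "ty": 0, "tz": 0, "spin": 0, "hand": 1}, {"tx": 0, "ty": 0, "tz": 0, "spin": 0, "hand": 1}, {"tx": 0, "ty": 0, "tz": 0, "spin": 0, "hand": 1}, {"tx": 0, "ty": 0, "tz": 0, "spin": 0, "hand": 1}, {"tx": 0, "ty": 0, "tz": 0, "spin": 0, "hand": 1}, {"tx": 0, "ty": 0, "tz": 0, "spin": 0, "hand": 1}, {"tx": 0, "ty": 0, "tz": 0, "spin": 0, "hand": 1}]' --newtons 35

```text
time_s: 9.92
position: [0.5479, 0.1516, 0.0622]
eef_rot: [2.9, 90.0, -167.0]
wrist_force: [0.2, -0.5, 0.0]
width: 0.0366
```

>>> step_arm --deltas '[{"tx": 0, "ty": 0, "tz": 0, "spin": 0, "hand": 1}, {"tx": 0, "ty": 0, "tz": 0, "spin": 0, "hand": 1}, {"tx": 0, "ty": 0, "tz": 0, "spin": 0, "hand": 1}, {"tx": 0, "ty": 0, "tz": 0, "spin": 0, "hand": 1}, {"tx": 0, "ty": 0, "tz": 0, "spin": 0, "hand": 1}, {"tx": 0, "ty": 0, "tz": 0, "spin": 0, "hand": 1}, {"tx": 0, "ty": 0, "tz": 0, "spin": 0, "hand": 1}]'

```text
time_s: 10.5
position: [0.5479, 0.1516, 0.0622]
eef_rot: [25.5, 90.0, -144.3]
wrist_force: [0.1, -0.1, 0.7]
width: 0.0178
```

>>> step_arm --deltas '[{"tx": 0, "ty": 0, "tz": 10, "spin": 0, "hand": 1}, {"tx": 0, "ty": 0, "tz": 20, "spin": 0, "hand": 1}, {"tx": 0, "ty": 0, "tz": 30, "spin": 0, "hand": 1}, {"tx": -10, "ty": -10, "tz": 20, "spin": 0, "hand": 1}, {"tx": -20, "ty": -20, "tz": 0, "spin": -2, "hand": 1}, {"tx": -20, "ty": -30, "tz": 0, "spin": -2, "hand": 1}, {"tx": -20, "ty": -30, "tz": 0, "spin": -2, "hand": 1}, {"tx": -20, "ty": -30, "tz": 0, "spin": -2, "hand": 1}]'

```text
time_s: 11.17
position: [0.457, 0.0306, 0.143]
eef_rot: [174.6, 90.0, -3.4]
wrist_force: [-0.3, -1.1, -1.7]
width: 0.0172
```

>>> step_arm --deltas '[{"tx": -14, "ty": -30, "tz": 0, "spin": -2, "hand": 1}, {"tx": -10, "ty": -30, "tz": 0, "spin": -2, "hand": 1}, {"tx": -10, "ty": -30, "tz": 0, "spin": -2, "hand": 1}, {"tx": 0, "ty": -30, "tz": 0, "spin": -2, "hand": 1}, {"tx": 0, "ty": -30, "tz": 0, "spin": -2, "hand": 1}, {"tx": 0, "ty": -25, "tz": 0, "spin": -0.5, "hand": 1}, {"tx": 0, "ty": -20, "tz": 0, "spin": 0, "hand": 1}, {"tx": 0, "ty": 0, "tz": 0, "spin": 0, "hand": 1}]'

```text
time_s: 11.83
position: [0.4238, -0.1679, 0.143]
eef_rot: [125.4, 89.9, -63.3]
wrist_force: [-0.0, -0.9, -0.5]
width: 0.0176
```

>>> step_arm --deltas '[{"tx": 0, "ty": 0, "tz": 0, "spin": 0, "hand": 1}, {"tx": 0, "ty": 0, "tz": 0, "spin": 0, "hand": 1}, {"tx": 0, "ty": 0, "tz": 0, "spin": 0, "hand": 1}]'

```text
time_s: 12.08
position: [0.4241, -0.1621, 0.1424]
eef_rot: [-84.6, 90.0, 87.1]
wrist_force: [0.5, 0.3, -0.4]
width: 0.0172
```

```bash
python3 - <<'E'
from h import *
import pickle
s=robot.read_state(); print(s['time_s'],s['position'],toolyaw(s),abs(s['qvel']).max(),s['wrist_force'])
P,p,d=snap('wrist','w8'); pickle.dump((P,d),open('w8.pkl','wb'))
Q,p,d=snap('scene','s8'); pickle.dump((Q,d),open('s8.pkl','wb'))
E
```

```text
12.0833 [ 0.42409985 -0.16212725  0.14240111] (np.float64(-98.28048681500796), array([ 2.85787681e-05,  5.59373246e-04, -9.99999843e-01])) 0.3025283723949297 [ 0.46137781  0.28155887 -0.36137564]
```

View pics/w8.png

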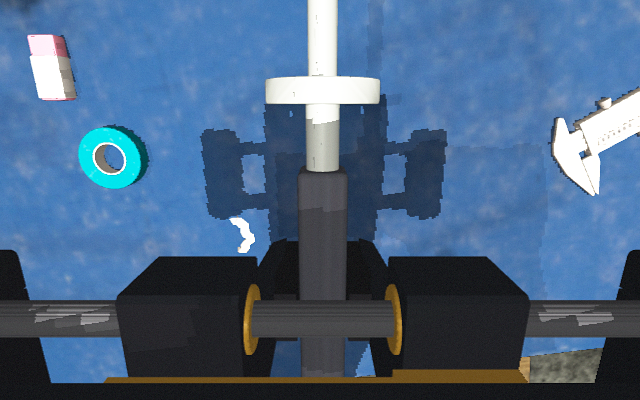

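View pics/s8.png

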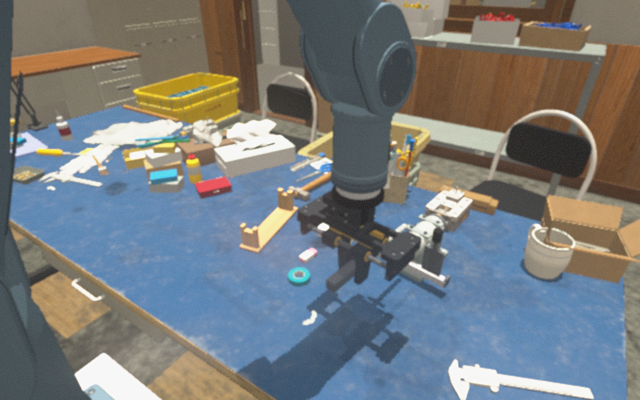

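```bash
python3 - <<'E'
from h import *
import pickle
P,d=pickle.load(open('w8.pkl','rb'))
def X(u,v):
    o,r=ray(P,u,v); return o+r*d[v,u]
for u,v in [(323,2),(323,30),(323,60),(323,88),(323,110),(323,150),(323,180),(323,210),(323,240),(323,280)]:
    print(v,np.median([X(uu,v) for uu in range(320,327)],0).round(4))
p=cv2.imread('pics/w8.png').astype(int)
for v in (5,30,60): 
    r=p[v]; m=np.where(r[:,2]>150)[0]; m=m[(m>300)&(m<346)]; c=(m.min()+m.max())/2; print(v,m.min(),m.max(),onz(P,c,v,.14))
E
```

```text
2 [ 0.5226 -0.1765  0.1454]
30 [ 0.5147 -0.1754  0.145 ]
60 [ 0.5058 -0.1741  0.1455]
88 [ 0.4966 -0.1728  0.1604]
110 [ 0.4901 -0.1718  0.1463]
150 [ 0.4769 -0.1699  0.1464]
180 [ 0.467  -0.1685  0.1492]
210 [ 0.4563 -0.1669  0.1494]
240 [ 0.4449 -0.1653  0.1493]
280 [ 0.429  -0.1631  0.1496]
5 308 337 [ 0.52303683 -0.17642412  0.14      ]
30 308 336 [ 0.51565335 -0.17518784  0.14      ]
60 308 336 [ 0.50640836 -0.17384725  0.14      ]
```

>>> step_arm --deltas '[{"tx": 0, "ty": -2.5, "tz": -15, "spin": 0, "hand": 1}, {"tx": 0, "ty": 0, "tz": -20, "spin": 0, "hand": 1}, {"tx": 0, "ty": 0, "tz": -20, "spin": 0, "hand": 1}, {"tx": 0, "ty": 0, "tz": -10, "spin": 0, "hand": 1}, {"tx": 0, "ty": 0, "tz": 0, "spin": 0, "hand": 1}, {"tx": 0, "ty": 0, "tz": 0, "spin": 0, "hand": 1}, {"tx": 0, "ty": 0, "tz": 0, "spin": 0, "hand": 1}, {"tx": 0, "ty": 0, "tz": 0, "spin": 0, "hand": 1}]'

```text
time_s: 12.85
position: [0.4247, -0.1661, 0.0782]
eef_rot: [170.6, 89.9, -17.8]
wrist_force: [-0.0, 0.1, -0.5]
width: 0.0174
```

```bash
python3 - <<'E'
from h import *
import pickle
s=robot.read_state(); print(s['time_s'],s['position'],toolyaw(s),abs(s['qvel']).max(),s['wrist_force'])
P,p,d=snap('wrist','w9'); pickle.dump((P,d),open('w9.pkl','wb'))
cv2.imwrite('pics/w9c.png',cv2.resize(p[0:120,250:400],None,fx=5,fy=5,interpolation=cv2.INTER_CUBIC))
Q,p,d=snap('scene','s9'); pickle.dump((Q,d),open('s9.pkl','wb'))
cv2.imwrite('pics/s9c.png',cv2.resize(p[185:295,320:470],None,fx=5,fy=5,interpolation=cv2.INTER_CUBIC))
Q,p,d=snap('top','t9')
cv2.imwrite('pics/t9c.png',cv2.resize(p[125:285,395:495],None,fx=3.7,fy=3.7,interpolation=cv2.INTER_CUBIC))
E
```

```text
12.85 [ 0.42474326 -0.16606201  0.07816189] (np.float64(-98.38847162414028), array([ 1.68773557e-03, -5.43077034e-04, -9.99998428e-01])) 0.1749410095967469 [-0.03332298  0.14428456 -0.52624689]
```

View pics/w9c.png

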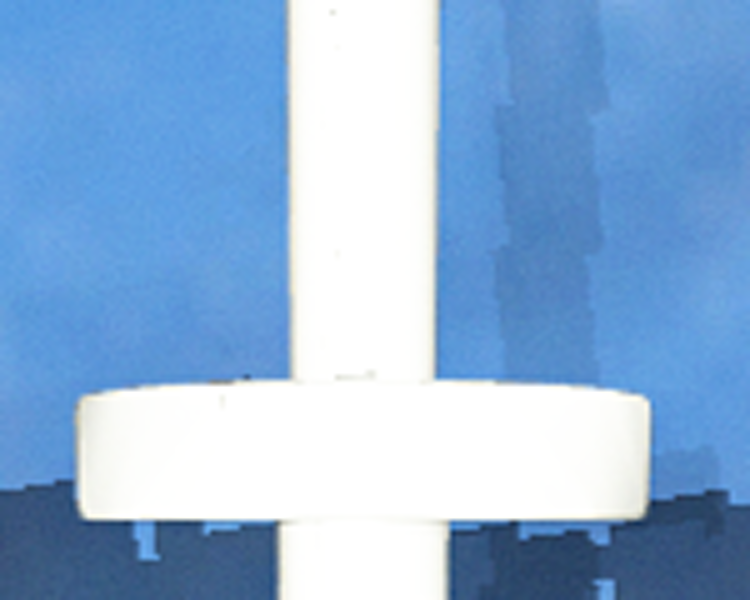

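View pics/s9c.png

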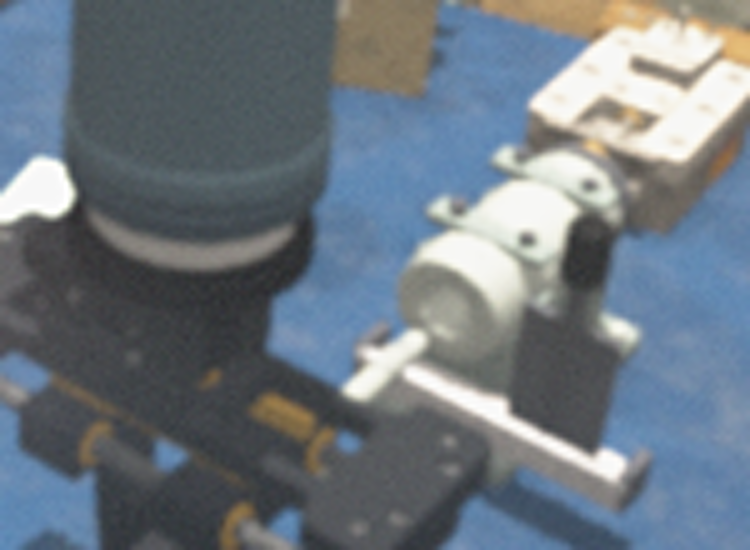

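View pics/t9c.png

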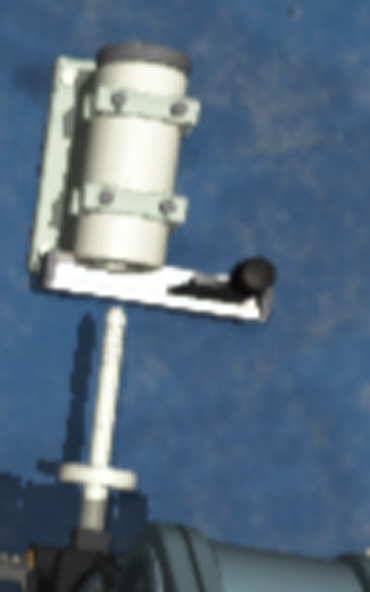

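```bash
python3 - <<'E'
from h import *
S=robot.camera_params('scene')
yaw=np.radians(-8.4); X=np.array([np.cos(yaw),np.sin(yaw),0]); Y=np.array([-np.sin(yaw),np.cos(yaw),0]);Z=np.array([0,0,1])
g=np.array([.4247,-.1661,.076]); tip=g+X*.161; m=np.array([.608,-.1915,.075])
f=lambda A:((proj(S,A)[0]+.4-320)*5,(proj(S,A)[1]+.4-185)*5)
print('tip',tip,f(tip),'mouth',f(m),'along 25',f(tip+.025*X))
for k in (.011,.024): print([tuple(np.round(f(m+k*w),0)) for w in (Y,Z,-Y,-Z)])
E
python3 - <<'E'
import cv2
p=cv2.imread('pics/s9.png');cv2.imwrite('pics/s9d.png',cv2.resize(p[225:265,385:435],None,fx=14,fy=14,interpolation=cv2.INTER_CUBIC))
E
```

```text
tip [ 0.58397285 -0.18961937  0.076     ] (np.float64(413.55725041744194), np.float64(340.8291118807145)) mouth (np.float64(441.19831085262973), np.float64(313.17380121057863)) along 25 (np.float64(446.30128792789833), np.float64(311.80108768158703))
[(np.float64(418.0), np.float64(302.0)), (np.float64(444.0), np.float64(291.0)), (np.float64(465.0), np.float64(324.0)), (np.float64(438.0), np.float64(335.0))]
[(np.float64(390.0), np.float64(289.0)), (np.float64(448.0), np.float64(265.0)), (np.float64(494.0), np.float64(338.0)), (np.float64(434.0), np.float64(360.0))]
```

View pics/s9d.png

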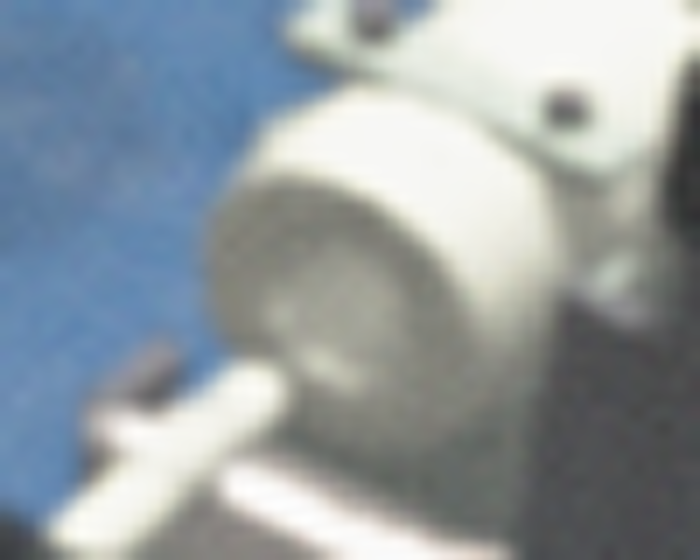

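>>> step_arm --deltas '[{"tx": 7.9, "ty": -0.2, "tz": 0, "spin": 0, "hand": 1}, {"tx": 7.9, "ty": -1.2, "tz": 0, "spin": 0, "hand": 1}, {"tx": 7.9, "ty": -1.2, "tz": 0, "spin": 0, "hand": 1}, {"tx": 7.9, "ty": -1.2, "tz": 0, "spin": 0, "hand": 1}, {"tx": 7.9, "ty": -1.1, "tz": 0, "spin": 0, "hand": 1}, {"tx": 0, "ty": 0, "tz": 0, "spin": 0, "hand": 1}, {"tx": 0, "ty": 0, "tz": 0, "spin": 0, "hand": 1}]'

```text
time_s: 13.58
position: [0.4639, -0.1708, 0.0771]
eef_rot: [-130.6, 90.0, 41.0]
wrist_force: [-0.6, -1.0, -1.8]
width: 0.0177
```

```bash
python3 - <<'E'
from h import *
s=robot.read_state(); print(s['time_s'],s['position'],toolyaw(s),abs(s['qvel']).max(),s['wrist_force'])
Q,p,d=snap('scene','s10')
cv2.imwrite('pics/s10d.png',cv2.resize(p[225:265,385:435],None,fx=14,fy=14,interpolation=cv2.INTER_CUBIC))
Q,p,d=snap('top','t10')
cv2.imwrite('pics/t10c.png',cv2.resize(p[125:285,395:495],None,fx=3.7,fy=3.7,interpolation=cv2.INTER_CUBIC))
E
```

```text
13.5833 [ 0.46392877 -0.17080079  0.07710714] (np.float64(-98.38576922605831), array([ 7.12812442e-05,  6.19865478e-05, -9.99999996e-01])) 1.5817358017442154 [-0.5569216  -1.00982395 -1.76788628]
```

View pics/s10d.png

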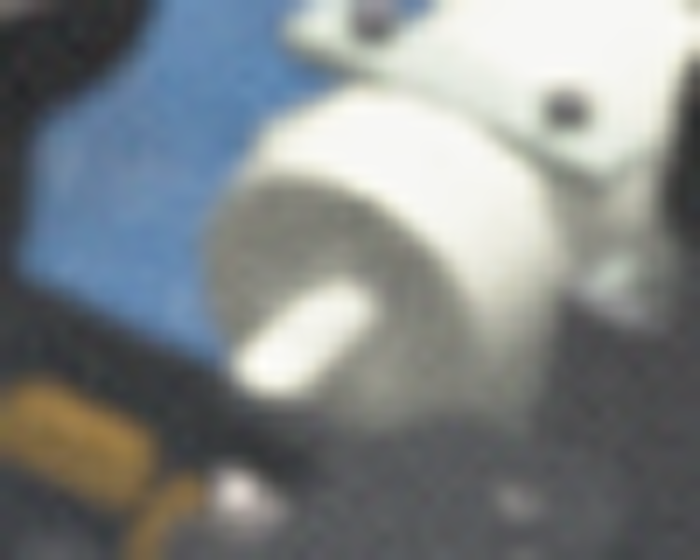

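View pics/t10c.png

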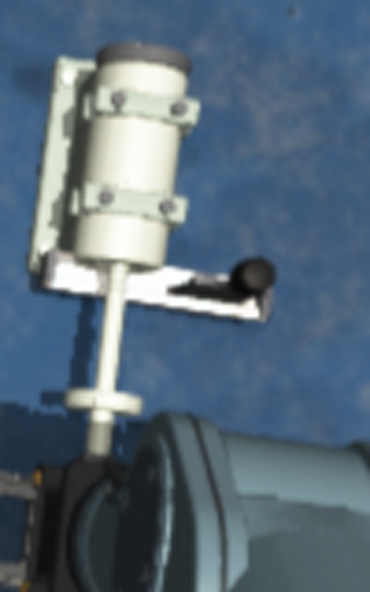

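>>> step_arm --deltas '[{"tx": 7.9, "ty": -1.2, "tz": 0, "spin": 0, "hand": 1}, {"tx": 7.9, "ty": -1.2, "tz": 0, "spin": 0, "hand": 1}, {"tx": 7.9, "ty": -1.2, "tz": 0, "spin": 0, "hand": 1}, {"tx": 0, "ty": 0, "tz": 0, "spin": 0, "hand": 1}]'

```text
time_s: 14.02
position: [0.4897, -0.1746, 0.0776]
eef_rot: [-179.3, 89.8, -7.6]
wrist_force: [0.3, 0.8, -0.6]
width: 0.0172
```

>>> step_arm --deltas '[{"tx": 7.9, "ty": -1.2, "tz": 0, "spin": 0, "hand": 1}, {"tx": 7.9, "ty": -1.2, "tz": 0, "spin": 0, "hand": 1}, {"tx": 7.9, "ty": -1.2, "tz": 0, "spin": 0, "hand": 1}, {"tx": 7.9, "ty": -1.2, "tz": 0, "spin": 0, "hand": 1}, {"tx": 0, "ty": 0, "tz": 0, "spin": 0, "hand": 1}]'

```text
time_s: 14.43
position: [0.521, -0.1794, 0.0774]
eef_rot: [-177.8, 89.9, -6.2]
wrist_force: [-0.3, 0.4, -0.4]
width: 0.0177
```

Free so far. About 12 mm remain; advance slowly.

>>> step_arm --deltas '[{"tx": 3, "ty": -0.4, "tz": 0, "spin": 0, "hand": 1}, {"tx": 3, "ty": -0.4, "tz": 0, "spin": 0, "hand": 1}, {"tx": 2, "ty": -0.3, "tz": 0, "spin": 0, "hand": 1}, {"tx": 0, "ty": 0, "tz": 0, "spin": 0, "hand": 1}]'

```text
time_s: 14.77
position: [0.5271, -0.1803, 0.0773]
eef_rot: [-177.6, 90.0, -6.0]
wrist_force: [-0.1, -0.6, -1.5]
width: 0.0174
```

>>> step_arm --deltas '[{"tx": 2, "ty": -0.3, "tz": 0, "spin": 0, "hand": 1}, {"tx": 2, "ty": -0.3, "tz": 0, "spin": 0, "hand": 1}, {"tx": 0, "ty": 0, "tz": 0, "spin": 0, "hand": 1}, {"tx": 0, "ty": 0, "tz": 0, "spin": 0, "hand": 1}]'

```text
time_s: 15.1
position: [0.5308, -0.1809, 0.0772]
eef_rot: [103.1, 90.0, -85.3]
wrist_force: [0.3, 0.5, -0.7]
width: 0.0171
```

>>> step_arm --deltas '[{"tx": 2, "ty": -0.3, "tz": 0, "spin": 0, "hand": 1}, {"tx": 1, "ty": -0.1, "tz": 0, "spin": 0, "hand": 1}, {"tx": 0, "ty": 0, "tz": 0, "spin": 0, "hand": 1}, {"tx": 0, "ty": 0, "tz": 0, "spin": 0, "hand": 1}]'

```text
time_s: 15.43
position: [0.5313, -0.1808, 0.0764]
eef_rot: [-3.1, 89.7, 168.5]
wrist_force: [-6.0, -0.1, 1.2]
width: 0.0179
```

```bash
python3 - <<'E'
from h import *
s=robot.read_state(); print(s['time_s'],s['position'],toolyaw(s),s['wrist_force'])
P,p,d=snap('wrist','w11')
E
```

```text
15.4333 [ 0.53127104 -0.18081568  0.07644065] (np.float64(-98.40653966738506), array([-0.00537779,  0.001097  , -0.99998494])) [-6.01544657 -0.13281039  1.22386703]
```

View pics/w11.png

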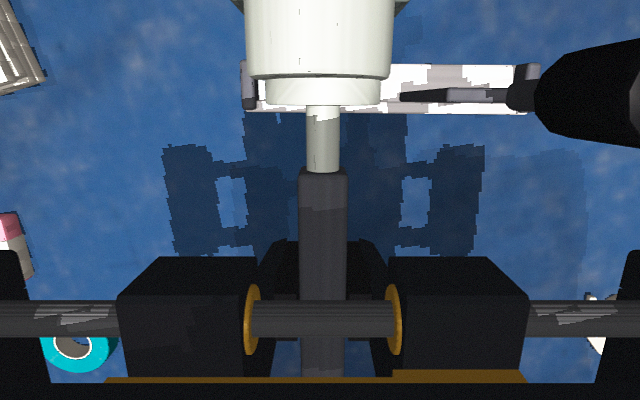

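>>> step_arm --deltas '[{"tx": 1.5, "ty": -0.2, "tz": 0, "spin": 0, "hand": 1}, {"tx": 0, "ty": 0, "tz": 0, "spin": 0, "hand": 1}, {"tx": 0, "ty": 0, "tz": 0, "spin": 0, "hand": 1}, {"tx": 0, "ty": 0, "tz": 0, "spin": 0, "hand": 1}, {"tx": 0, "ty": 0, "tz": 0, "spin": 0, "hand": 1}, {"tx": 0, "ty": 0, "tz": 0, "spin": 0, "hand": 1}]'

```text
time_s: 15.98
position: [0.5313, -0.1808, 0.0761]
eef_rot: [-2.7, 89.5, 168.9]
wrist_force: [-8.5, 3.0, 2.0]
width: 0.018
```

>>> step_arm --deltas '[{"tx": -4, "ty": 0.6, "tz": 0, "spin": 0, "hand": 1}, {"tx": -7.9, "ty": 1.2, "tz": 0, "spin": 0, "hand": 1}, {"tx": -10, "ty": 1.5, "tz": 0, "spin": 0, "hand": 1}, {"tx": -10, "ty": 1.5, "tz": 0, "spin": 0, "hand": 1}, {"tx": -10, "ty": 1.5, "tz": 0, "spin": 0, "hand": 1}, {"tx": -10, "ty": 1.5, "tz": 0, "spin": 0, "hand": 1}, {"tx": -10, "ty": 1.5, "tz": 0, "spin": 0, "hand": 1}, {"tx": -10, "ty": 1.5, "tz": 0, "spin": 0, "hand": 1}]'

```text
time_s: 16.65
position: [0.4629, -0.1707, 0.0774]
eef_rot: [175.0, 89.9, -13.4]
wrist_force: [0.2, -0.1, -0.2]
width: 0.0173
```

>>> step_arm --deltas '[{"tx": -10, "ty": 1.5, "tz": 0, "spin": 0, "hand": 1}, {"tx": -10, "ty": 1.5, "tz": 0, "spin": 0, "hand": 1}, {"tx": -10, "ty": 1.5, "tz": 0, "spin": 0, "hand": 1}, {"tx": -10, "ty": 1.5, "tz": 0, "spin": 0, "hand": 1}, {"tx": 0, "ty": 0, "tz": 0, "spin": 0, "hand": 1}, {"tx": 0, "ty": 0, "tz": 0, "spin": 0, "hand": 1}, {"tx": 0, "ty": 0, "tz": 0, "spin": 0, "hand": 1}]'

```text
time_s: 17.23
position: [0.4241, -0.1648, 0.0774]
eef_rot: [179.0, 89.9, -9.3]
wrist_force: [-0.7, 0.3, -0.2]
width: 0.0175
```

```bash
python3 - <<'E'
from h import *
s=robot.read_state(); print(s['time_s'],s['position'],toolyaw(s),s['wrist_force'])
Q,p,d=snap('top','t12')
cv2.imwrite('pics/t12c.png',cv2.resize(p[100:285,295:495],None,fx=3,fy=3,interpolation=cv2.INTER_CUBIC))
E
```

```text
17.2333 [ 0.42405198 -0.16480747  0.07737397] (np.float64(-98.39110304275277), array([ 1.03568006e-03, -1.70369191e-04, -9.99999449e-01])) [-0.69260104  0.31129737 -0.16851381]
```

View pics/t12c.png

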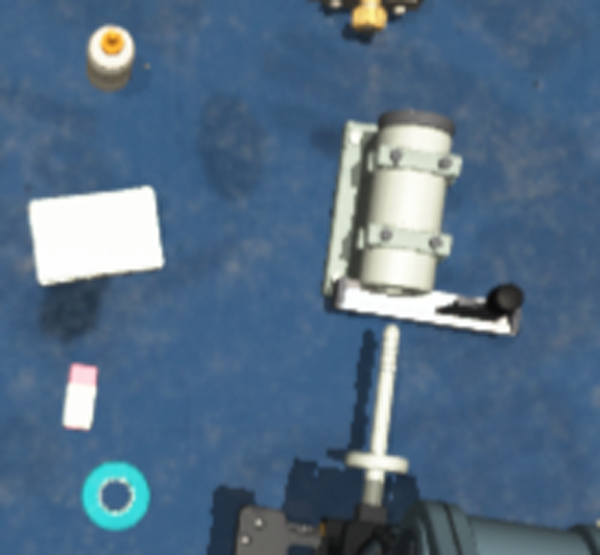

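>>> step_arm --deltas '[{"tx": 0, "ty": 10, "tz": 15, "spin": 0, "hand": 1}, {"tx": 0, "ty": 20, "tz": 0, "spin": 0, "hand": 1}, {"tx": 0, "ty": 25, "tz": 0, "spin": 0, "hand": 1}, {"tx": 5, "ty": 25, "tz": 0, "spin": 0, "hand": 1}, {"tx": 14, "ty": 25, "tz": 0, "spin": 0, "hand": 1}, {"tx": 15, "ty": 25, "tz": 0, "spin": 0, "hand": 1}, {"tx": 15, "ty": 25, "tz": 0, "spin": 0, "hand": 1}, {"tx": 10, "ty": 20, "tz": 0, "spin": 0, "hand": 1}]'

```text
time_s: 17.95
position: [0.4845, 0.0129, 0.0925]
eef_rot: [-146.5, 89.9, 25.2]
wrist_force: [0.6, 0.5, -0.7]
width: 0.0177
```

>>> step_arm --deltas '[{"tx": 7, "ty": 10, "tz": 0, "spin": 0, "hand": 1}, {"tx": 3, "ty": 4, "tz": 0, "spin": 0, "hand": 1}, {"tx": 0, "ty": 0, "tz": 0, "spin": 0, "hand": 1}, {"tx": 0, "ty": 0, "tz": 0, "spin": 0, "hand": 1}, {"tx": 0, "ty": 0, "tz": 0, "spin": 0, "hand": 1}, {"tx": 0, "ty": 0, "tz": 0, "spin": 0, "hand": 1}, {"tx": 0, "ty": 0, "tz": 0, "spin": 0, "hand": 1}, {"tx": 0, "ty": 0, "tz": 0, "spin": 0, "hand": 1}]'

```text
time_s: 18.62
position: [0.4921, 0.0236, 0.0923]
eef_rot: [60.0, 90.0, -128.5]
wrist_force: [-0.5, 1.1, -1.0]
width: 0.017
```

```bash
python3 - <<'E'
from h import *
s=robot.read_state(); print(s['time_s'],s['position'],toolyaw(s),s['wrist_force'],s['width'])
P,p,d=snap('wrist','w13')
def X(u,v):
    o,r=ray(P,u,v); return o+r*d[v,u]
for v in (3,30,60,110,150,180,210,240): print(v,np.median([X(uu,v) for uu in range(320,327)],0).round(4))
Q,p,d=snap('top','t13')
cv2.imwrite('pics/t13c.png',cv2.resize(p[100:285,295:495],None,fx=3,fy=3,interpolation=cv2.INTER_CUBIC))
Q,p,d=snap('scene','s13')
cv2.imwrite('pics/s13c.png',cv2.resize(p[160:310,280:480],None,fx=4,fy=4,interpolation=cv2.INTER_CUBIC))
E
```

```text
18.6167 [0.49214525 0.02358974 0.0922613 ] (np.float64(-98.45448253169025), array([-1.73366659e-04, -2.18039220e-04, -9.99999961e-01])) [-0.46116954  1.08703141 -1.01546787] 0.016957293771943115
3 [0.5904 0.0089 0.095 ]
30 [0.5828 0.0101 0.0945]
60 [0.5738 0.0113 0.0944]
110 [0.5581 0.0137 0.0959]
150 [0.5449 0.0156 0.0963]
180 [0.5351 0.0171 0.099 ]
210 [0.5242 0.0186 0.0992]
240 [0.5129 0.0203 0.0991]
```

View pics/t13c.png

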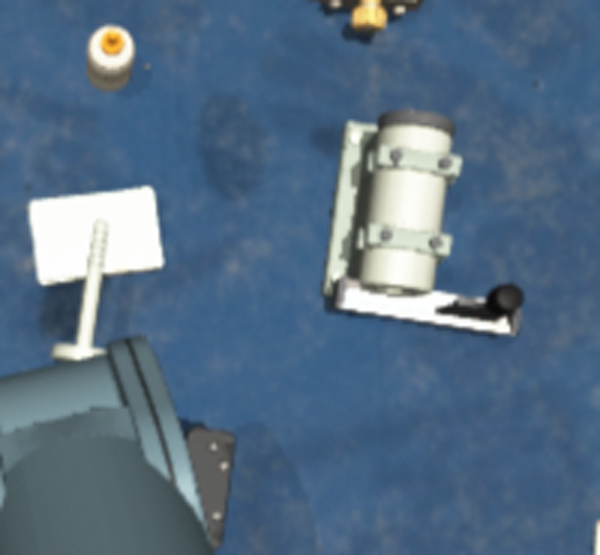

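View pics/s13c.png

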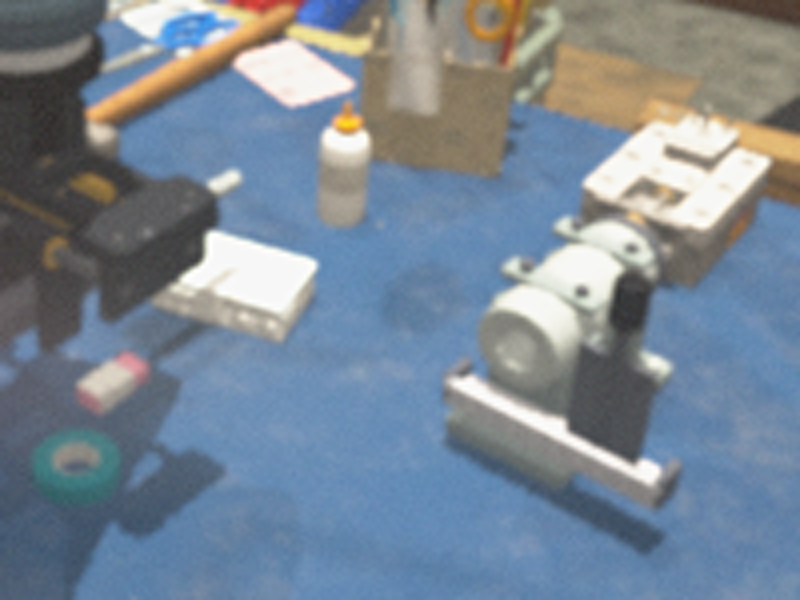

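View pics/w13.png

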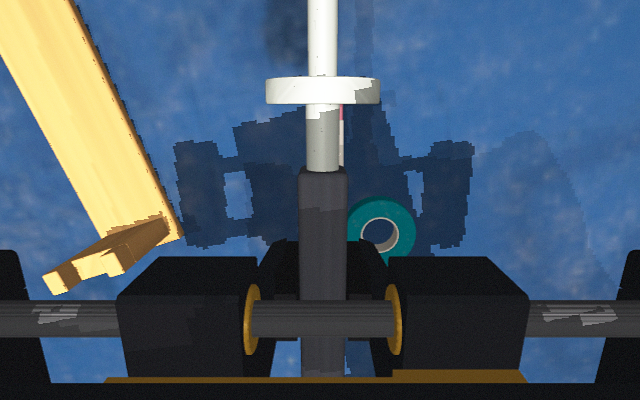

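```bash
python3 - <<'E'
from h import *
P=robot.camera_params('top')
t=onz(P,295+101/3-.33,100+222/3-.33,.09)
c=np.mean([onz(P,295+a/3-.33,100+b/3-.33,.025) for a,b in [(29,200),(153,187),(162,268),(42,284)]],0)
print(t,c,np.linalg.norm((t-c)[:2]))
s=robot.read_state();print(s['time_s'],s['position']+[.161*.989,-.161*.147,-.002],abs(s['qvel']).max(),s['width'])
E
```

```text
[ 6.50184268e-01 -3.48506749e-04  9.00000000e-02] [0.65289135 0.00073275 0.025     ] 0.0029150270730460125
18.7667 [6.51545971e-01 4.19003673e-04 9.02583557e-02] 0.13138200198118052 0.017416681740148342
```

The tip is within about 3 mm of the card centre, 65 mm above the cards. It is level and at rest, and the shutter is open.

```bash
python3 -c "
from bench import robot
print(robot.hand_in())"
```

```text
the job is handed in; nothing more can be done
None
```

I did every step of the task and handed it in at about 18.8 s; no verdict was reported.

**What I did:**
- **Shutter:** I pulled it by its knob until the knob stopped moving and the wrist force rose to 16 N.
- **Rod:** I gripped it at 35 N and pushed it into the tube. It went in freely until the collar met the mouth, and I held it there for about 0.5 s at 6–9 N. I then drew it out and carried it over the cards.

**Last checks:**
- **Tip position:** The top camera puts it about 3 mm sideways from the card centre. The arm pose puts it about 1–2 mm off. It is about 65 mm above the cards.
- **Rod:** It is level within about a degree by wrist depth, at rest, and touches nothing but the fingers in the views.
- **Shutter:** It is still open in the top and scene pictures.
- **Tape roll, eraser and glue bottle:** They look unmoved. I did not measure their positions again.

**What disagreed:**
- **Shutter travel:** The knob moved only about 49 mm, not 55. The plate was already about 6 mm off the tube axis at the start, so it was probably slightly open then.
- **Mouth position:** The scene camera put the mouth 2–5 mm away from where the other views did. That was within the bore's clearance.

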